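# Set up the labelling bench for the next run

## Robot

A 7-joint arm with a two-finger parallel gripper is mounted at the origin on the work surface. World frame = base frame: x ahead of the robot, y to its left, z up, the work surface at z = 0. Lengths are in m, angles in rad, forces in N, time in s.
With the tool pointing down it reaches from about 0.4 to 0.875 m from the base axis. Payload 19.3 kg.
Tool frame: the origin (TCP) lies midway between the tips of the shut fingers; the grasp point (between the pads) lies 19 mm behind it; x points along the fingers, y is the direction in which the jaws open and shut, and the axes are right-handed (so a half turn about x gives the same grasp; the last joint's range is limited). The gripper opens to 85 mm and grips with 20 to 120 N. Pads are 22 mm wide; open, the fingers measure 114 mm over their backs; the gripper's body (76 mm by 85 mm) begins 54 mm behind the grasp point. The pads swing forward as they close: fully open they stand 13 mm farther back than shut.
Start: joints at [1.031, 0.521, -0.036, 1.599, 0.021, 1.021, -0.113], TCP at [0.283, -0.557, 0.231] pointing down, gripper open.
Joint ranges: [-2.91, 2.91], [-0.3, 2.13], [-1.5, 1.42], [0.17, 2.43], [-1.26, 4.41], [0.16, 1.93], [-2.52, 2.52]. Speed limits (rad/s): [1.89, 1.89, 2.39, 2.39, 3.01, 3.01, 3.01].

## Interface

Orientations are given as [roll, pitch, yaw] about the fixed x, y, z axes, in that order (R = Rz(yaw) Ry(pitch) Rx(roll)).
In Python, from workcell import r, camera, get_calibration, finder gives the robot as it stands.
- The arm moves only by the shell command python3 -m pendant 'ROWS' [FORCE]. ROWS is JSON, a list that holds one entry, the list of rows, each a list of 7 numbers: the turn, a rotation vector about the tool's x, y, z in degrees, then the shift along the tool's x, y, z in m, then the opening, from 0 (shut) to 1 (fully open). A call has 1 to 5 rows; each row is the pose to reach, as a shift and turn from the pose commanded when the call began, along the tool's axes at that moment; what a row does not reach only later rows make up. A row lasts 1/8 s, in which the tool goes at most 62.5 mm and 10.7 degrees, less where a joint would pass 70% of its speed; a pose out of reach is approached as far as the arm can. A call with a gripper value outside its range is refused whole. The fingers move at their own pace and stop on an object; FORCE is the grip in N (left out, the last holds). Time passes only in rows, so rows that repeat a pose let the fingers close. It gives the time, the measured TCP pose, the force and the opening at its end, in the units of the state.
- r.read_state(): the state, without advancing time (a new reading comes with each control period).
- camera(name): name is "side" or "top"; returns the picture (480x640x3 uint8, blue, green, red); there is no depth.
- get_calibration(name): a dict with "vfov" (degrees; the focal length in pixels is half the picture's height over the tangent of half this angle, whatever the lens; pixels are square), "cx", "cy" (the principal point, pixels), "extrinsics" (4x4, takes a point from camera to world coordinates). Camera axes: x right, y up, looking along -z (the intrinsics and any distortion apply to the point x, -y, -z); pixel columns grow to the right and rows downward; lengths in m; the calibration is good to about 2 mm. A picture is of the moment at which its call begins. get_calibration takes no time and is no camera call.
- r.close_job(): hands the job in, once; it reports no verdict.
Trained networks look in the newest picture that a camera, given by its name, has taken for a name from the list of things; names that differ only in an ending like _2 or _b are one class to them, and where a whole thing is asked for, a point or a joint stands for the part that bears it (a point fixed in the world has none). Each returns a list of dicts, best first, with "conf" (0 to 1); they miss things now and then, are a little off and sometimes report something else, mostly with a low value. They report only what shows in the picture. A call takes as long as a camera call. They do not tell look-alikes from the thing itself.
- finder.trace(camera, name): "pixels" (480x640 bool, what is visible of it) and "uv" ([column, row] in pixels, amid what is visible of it).
- finder.place_of(camera, name): "uv" ([column, row] in pixels: a listed point, or the origin of a listed thing).
The state is a dict: "time": time; "joint_positions": joint angles; "qvel": joint speeds; "joint_efforts": joint torques, N m; "position": TCP position; "tool_rot": TCP orientation; "force": force on the tool from outside, world axes, zero at the start; "moment": the same for the moment, N m; "grip_width": finger opening in m.
Only numpy, scipy, OpenCV 4.12 (cv2) and the standard library are available. Lean on these libraries where they do the work, as an engineer would, in place of code of your own. Each camera call takes 0.05 s, during which the arm holds its last target. There are 200 camera calls.

## Task

First hang the black-and-white label spool by its hole on the unwinder's spindle, pushed on at least to the middle of the bar, then hang the yellow keeper plate by its hole on the same spindle in front of the spool (on the tip side), fully on the bar. Last, stand the two loose jars upright and centred on the two empty blue marks of the infeed shelf, in a neat row with the jar already there. Leave that jar, the tape roll, the white bottle and the screwdriver where they are.

Things in the scene. Friction and masses are not known exactly. Their poses are not given: they have to be found in the camera images.
- stand: fixed unwinder stand: blue base 120 x 200 x 12 mm, aluminium post (y +70 to +100 mm, 50 mm wide, 175 mm tall). A level steel spindle, 16 mm diameter, leaves the post along the stand's -y at height 150 mm, x = 0: black collar 40 mm across from y +70 to +65, red tip at y -83. Origin: centre of the base's underside, z up
- spindle_root (a point): point on the spindle's axis at the collar's face, 150 mm above the bench, axes as the stand
- spindle_tip (a point): point on the spindle's axis at its free tip, 148 mm from spindle_root, axes as the stand
- cradle: grey fixed cradle, base 110 x 70 x 5 mm with two steel rods of 12 mm along its y at x = +-28 mm, top of the rods 18 mm; the spool stands on its edge between the rods, starting with its axis along the cradle's y. Origin: centre of the underside, z up
- spool: rigid label spool on edge: two black flanges 90 mm diameter, white 84 mm pack between, 36 mm wide in all, round through hole 36 mm diameter. Origin: its centre; its y is the hole's axis (both ways alike). Starts with its centre 54 mm above the bench. 0.22 kg. Hung, its centre is 10 mm below the spindle's axis
- block: grey fixed slotted block, foot 80 x 60 x 6 mm with a box 58 mm in x, 22 mm in y and 30 mm tall whose slot is 46 mm in x, 9.6 mm in y, its floor 6 mm above the bench; the keeper stands in it 24 mm deep. Origin: centre of the underside, z up
- keeper: rigid yellow plate 44 mm wide (its x), 8 mm thick (y), 100 mm tall (z), round through hole 28 mm diameter along y. Origin: the hole's centre, 35 mm below the top edge, 65 mm above the bottom. Can be gripped from above by its side edges or across its thickness. 0.05 kg. Hung, the hole's centre is 6 mm below the spindle's axis
- infeed: fixed white infeed shelf, 100 mm in x, 220 mm in y, top 50 mm above the bench, with a low aluminium fence 18 mm high and 5 mm thick along its far (+x) edge and three blue round marks of 58 mm diameter in a row along y at x = 0, 65 mm apart. Origin: centre of the underside, z up
- mark_left (a point): centre of the left (+y) blue mark on the shelf's top, occupied by jar_shelf at the start
- mark_middle (a point): centre of the middle blue mark on the shelf's top, empty at the start
- mark_right (a point): centre of the right (-y) blue mark on the shelf's top, empty at the start
- jar_shelf: the jar already standing on the left mark: closed amber jar with white cap, upright, round, 48 mm diameter, 80 mm tall; origin at the centre of its underside, z up
- jar_1: loose jar on the bench, same as the other: closed amber jar with white cap, upright, round, 48 mm diameter, 80 mm tall; origin at the centre of its underside, z up. Either jar may go on either empty mark
- jar_2: loose jar on the bench, same as the other: closed amber jar with white cap, upright, round, 48 mm diameter, 80 mm tall; origin at the centre of its underside, z up. Either jar may go on either empty mark
- tape: bystander: brown tape roll lying flat, 90 mm outside diameter, 24 mm high; origin at the centre of its underside
- flask: bystander: white bottle with blue cap, 52 mm diameter, 130 mm tall, upright; origin at the centre of its underside
- driver: bystander: screwdriver lying on the bench along its x, handle to its -x; origin at the middle of its underside
Things that resemble listed ones, but are neither listed nor needed, are in the scene too. Of the things like the keeper, leave any that is green; of the rest the larger one is meant.

How it is judged:
On the way, in this order (a step that is already met when the one before it is completed fails the run):
1. the spool hangs on the spindle, let go (x of spool in the frame of stand between -0.012 and 0.012 m and z of spool in the frame of stand between 0.133 and 0.147 m and y of spool in the frame of stand between -0.022 and 0.056 m and angle between the y axis of spool and the y axis of stand, either way round below 0.2 rad and contact force between spool and the fingers below 0.05 N), for 0.2 s.
2. the keeper plate hangs on the spindle in front of the spool, let go (x of spool in the frame of stand between -0.012 and 0.012 m and z of spool in the frame of stand between 0.133 and 0.147 m and y of spool in the frame of stand between -0.022 and 0.056 m and angle between the y axis of spool and the y axis of stand, either way round below 0.2 rad and x of keeper in the frame of stand between -0.012 and 0.012 m and z of keeper in the frame of stand between 0.137 and 0.151 m and y of keeper in the frame of stand between -0.072 and 0.032 m and angle between the y axis of keeper and the y axis of stand, either way round below 0.35 rad and angle between keeper's own z axis and vertical below 0.35 rad and ((y of keeper in the frame of stand below 0 m and y of spool in the frame of stand above -0.022 m) or (y of keeper in the frame of stand below 0.032 m and y of spool in the frame of stand above 0.01 m)) and contact force between keeper and the fingers below 0.05 N), for 0.2 s.
3. both jars stand on the two empty marks ((((horizontal distance between jar_1 and mark_middle below 0.014 m and z of jar_1 in the frame of infeed between 0.046 and 0.054 m and angle between jar_1's own z axis and vertical below 0.1 rad) and (horizontal distance between jar_2 and mark_right below 0.014 m and z of jar_2 in the frame of infeed between 0.046 and 0.054 m and angle between jar_2's own z axis and vertical below 0.1 rad)) or ((horizontal distance between jar_2 and mark_middle below 0.014 m and z of jar_2 in the frame of infeed between 0.046 and 0.054 m and angle between jar_2's own z axis and vertical below 0.1 rad) and (horizontal distance between jar_1 and mark_right below 0.014 m and z of jar_1 in the frame of infeed between 0.046 and 0.054 m and angle between jar_1's own z axis and vertical below 0.1 rad))) and horizontal distance between jar_shelf and mark_left below 0.014 m and z of jar_shelf in the frame of infeed between 0.046 and 0.054 m and angle between jar_shelf's own z axis and vertical below 0.1 rad), for 0.2 s.
At the end, for the whole second after the job is handed in: Spool hung on the spindle (centre at stand y > -22 mm), keeper hung upright (0.35 rad) in front of it with stand y > -72 mm, both within 12 mm sideways; one jar upright on each mark, within 14 mm, the shelf jar on the left one; all at rest (all of step 3 and x of spool in the frame of stand between -0.012 and 0.012 m and z of spool in the frame of stand between 0.133 and 0.147 m and y of spool in the frame of stand between -0.022 and 0.056 m and angle between the y axis of spool and the y axis of stand, either way round below 0.2 rad and x of keeper in the frame of stand between -0.012 and 0.012 m and z of keeper in the frame of stand between 0.137 and 0.151 m and y of keeper in the frame of stand between -0.072 and 0.032 m and angle between the y axis of keeper and the y axis of stand, either way round below 0.35 rad and angle between keeper's own z axis and vertical below 0.35 rad and ((y of keeper in the frame of stand below 0 m and y of spool in the frame of stand above -0.022 m) or (y of keeper in the frame of stand below 0.032 m and y of spool in the frame of stand above 0.01 m)) and linear speed of each of spool, keeper, jar_1, jar_2, jar_shelf below 0.03 m/s); the robot touches nothing.
It fails at once if the tape roll, the white bottle or the screwdriver is moved more than 30 mm (distance of any of tape, flask, driver from where it was at the start of the episode above 0.03 m).
It fails at once if the jar already on the shelf is moved more than 15 mm (distance of jar_shelf from where it was at the start of the episode above 0.015 m).
It fails at once if a jar is tipped over (angle between any of jar_1, jar_2, jar_shelf's own z axis and vertical above 0.7 rad).
It also fails if it takes over 69 s, if anything falls off the work surface, if the arm or the gripper's body presses on something with over 40 N, if the wrist force passes 120 N, or if a joint passes its speed limit or range.

## Working session

There is one attempt and no reset: what is moved stays moved. The work goes in short steps, Python scripts to look and compute and a shell command to move; the robot and the scene stay as the last step left them, time stands still between calls to the robot, and variables do not carry over. Pictures are saved under pics/ and viewed, about 8 in all and at most 12, crops included, and the job is handed in when it is done.

```bash
ls; mkdir -p pics; python3 - <<'E'
from workcell import r,camera,get_calibration,finder
import cv2,numpy as np
for n in("side","top"):
    c=get_calibration(n);print(n,{k:(np.round(v,4).tolist() if k=="extrinsics" else v) for k,v in c.items()})
    cv2.imwrite(f"pics/{n}0.png",camera(n))
    for t in["stand","spindle_root","spindle_tip","cradle","spool","block","keeper","infeed","mark_left","mark_middle","mark_right","jar_1","tape","flask","driver"]:
        print(t,[(np.round(d["uv"]).tolist(),round(d["conf"],2)) for d in finder.place_of(n,t)][:5])
s=r.read_state();print(s["time"],s["position"],s["tool_rot"],s["grip_width"])
E
```

```text
pics
side {'vfov': 51.152990776518216, 'cx': 314.7169908522831, 'cy': 240.87675732055413, 'extrinsics': [[-0.9849, 0.1209, -0.124, 0.4213], [-0.173, -0.6576, 0.7332, 0.8544], [0.0071, 0.7436, 0.6686, 0.8703], [0.0, 0.0, 0.0, 1.0]]}
stand [([266.0, 335.0], 0.59)]
spindle_root [([250.0, 313.0], 0.78), ([305.0, 222.0], 0.67)]
spindle_tip [([273.0, 259.0], 0.57)]
cradle [([356.0, 287.0], 0.83), ([305.0, 221.0], 0.29)]
spool [([352.0, 272.0], 0.64)]
block [([351.0, 370.0], 0.82)]
keeper [([402.0, 361.0], 0.92), ([352.0, 350.0], 0.74), ([342.0, 320.0], 0.63)]
infeed [([307.0, 222.0], 0.69)]
mark_left [([298.0, 225.0], 0.74)]
mark_middle [([305.0, 207.0], 0.58)]
mark_right [([309.0, 194.0], 0.85), ([353.0, 272.0], 0.45)]
jar_1 [([378.0, 233.0], 0.76), ([378.0, 208.0], 0.65)]
tape [([244.0, 245.0], 0.92)]
flask [([371.0, 175.0], 0.94)]
driver [([324.0, 427.0], 0.9)]
top {'vfov': 46.52608755033482, 'cx': 316.9373995477695, 'cy': 246.7938909643416, 'extrinsics': [[-0.0006, 0.9948, -0.1021, 0.4138], [-1.0, -0.0013, -0.0066, -0.0043], [-0.0067, 0.1021, 0.9948, 1.622], [0.0, 0.0, 0.0, 1.0]]}
stand [([243.0, 228.0], 0.94)]
spindle_root [([214.0, 220.0], 0.74), ([398.0, 232.0], 0.46)]
spindle_tip [([268.0, 224.0], 0.62)]
cradle [([304.0, 284.0], 0.74)]
spool [([302.0, 286.0], 0.97)]
block [([224.0, 292.0], 0.93)]
keeper [([221.0, 293.0], 0.57), ([216.0, 328.0], 0.55), ([252.0, 283.0], 0.45)]
infeed [([375.0, 233.0], 0.85)]
mark_left [([351.0, 230.0], 0.74), ([264.0, 225.0], 0.56), ([377.0, 232.0], 0.47)]
mark_middle [([376.0, 229.0], 0.89), ([300.0, 286.0], 0.37)]
mark_right [([401.0, 229.0], 0.91)]
jar_1 [([365.0, 301.0], 0.74), ([413.0, 294.0], 0.67), ([267.0, 222.0], 0.43)]
tape [([329.0, 183.0], 0.82), ([303.0, 287.0], 0.25)]
flask []
driver [([180.0, 284.0], 0.91), ([350.0, 231.0], 0.72)]
1.6 [ 0.28292352 -0.55728185  0.23129203] [-1.60967315  1.57076062  2.00168053] 0.08565878739288059
```

View both.

View pics/side0.png

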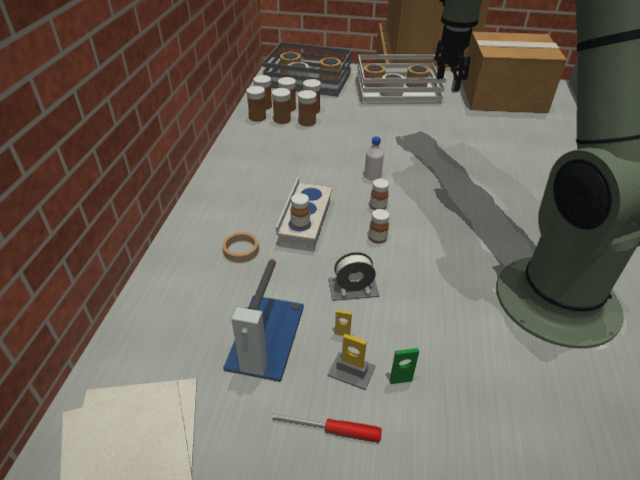

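View pics/top0.png

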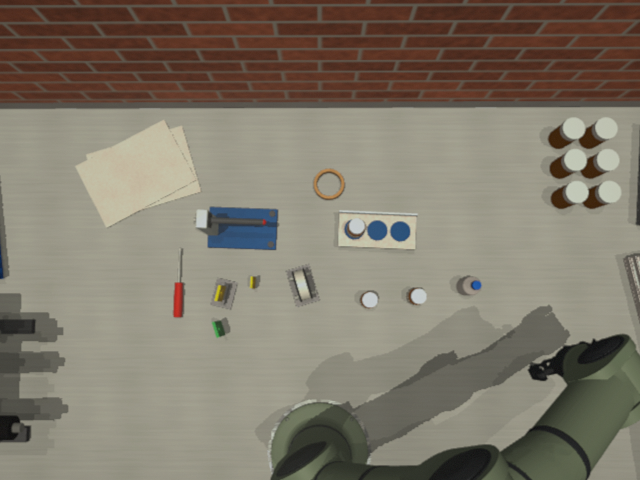

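```bash
cat > h.py <<'E'
import numpy as np,cv2
from workcell import r,camera,get_calibration,finder
from scipy.spatial.transform import Rotation as R
C={n:get_calibration(n) for n in("side","top")}
def f(c): return 240/np.tan(np.radians(c["vfov"]/2))
def ray(n,uv):
    c=C[n];E=np.array(c["extrinsics"]);d=np.array([(uv[0]-c["cx"])/f(c),-(uv[1]-c["cy"])/f(c),-1])
    return E[:3,3],E[:3,:3]@d
def at(n,uv,z):
    o,d=ray(n,uv);return o+d*(z-o[2])/d[2]
def tri(uvs,uvt):
    o1,d1=ray("side",uvs);o2,d2=ray("top",uvt)
    t=np.linalg.lstsq(np.c_[d1,-d2],o2-o1,rcond=None)[0];p,q=o1+t[0]*d1,o2+t[1]*d2
    return (p+q)/2,np.linalg.norm(p-q)
def proj(n,P):
    c=C[n];E=np.array(c["extrinsics"]);p=(np.atleast_2d(P)-E[:3,3])@E[:3,:3]
    return np.c_[c["cx"]-f(c)*p[:,0]/p[:,2],c["cy"]+f(c)*p[:,1]/p[:,2]]
def rot(): return R.from_euler("xyz",r.read_state()["tool_rot"])
def delta(P,yaw=None,cur=None):
    """row (turn deg, shift m) to put TCP at P, tool x down, jaws along world angle yaw (deg)"""
    s=r.read_state();A=R.from_euler("xyz",s["tool_rot"])
    t=np.zeros(3)
    if yaw is not None:
        c=[]
        for a in(yaw,yaw+180):
            y=np.array([np.cos(np.radians(a)),np.sin(np.radians(a)),0]);x=np.array([0,0,-1.])
            c.append((A.inv()*R.from_matrix(np.c_[x,y,np.cross(x,y)])).as_rotvec(degrees=True))
        t=c
    return np.round(t,1).tolist(),np.round(A.inv().apply(np.array(P)-s["position"]),4).tolist()
E
python3 - <<'E'
from h import *
t=cv2.imread("pics/top0.png");s=cv2.imread("pics/side0.png")
cv2.imwrite("pics/topc.png",cv2.resize(t[165:345,165:430],None,fx=3,fy=3,interpolation=cv2.INTER_CUBIC))
cv2.imwrite("pics/sidec.png",cv2.resize(s[160:400,220:430],None,fx=2.5,fy=2.5,interpolation=cv2.INTER_CUBIC))
for k,a,b in[("root",(250,313),(214,220)),("tip",(273,259),(264,222)),("spool",(353,272),(302,286)),("keeper",(352,350),(221,292)),("block",(351,370),(224,292)),("cradle",(356,287),(304,284)),("mid",(305,207),(376,229)),("right",(309,194),(401,229)),("jarA",(378,233),(367,299)),("jarB",(378,208),(416,295)),("flask",(371,175),(470,286))]:
    p,e=tri(a,b);print(k,p.round(3),round(e,3))
def cc(img,m,nm,n,z):
    k,l,st,ce=cv2.connectedComponentsWithStats(m.astype(np.uint8))
    for i in range(1,k):
        if st[i,4]>30: 
            pts=np.argwhere(l==i)[:,::-1].astype(np.float32);mr=cv2.minAreaRect(pts)
            print(nm,n,st[i].tolist(),ce[i].round(1),"rect",np.round(mr[0],1),np.round(mr[1],1),round(mr[2],1),at(n,ce[i],z).round(3))
h=cv2.cvtColor(t,cv2.COLOR_BGR2HSV).astype(int)
cc(t,(h[...,0]>100)&(h[...,0]<125)&(h[...,1]>120),"blue","top",.05)
cc(t,(h[...,0]>20)&(h[...,0]<32)&(h[...,1]>150),"yel","top",.1)
E
```

```text
root [0.638 0.281 0.147] 0.001
tip [0.628 0.145 0.16 ] 0.003
spool [0.466 0.048 0.054] 0.004
keeper [0.446 0.272 0.069] 0.002
block [0.446 0.275 0.006] 0.006
cradle [0.465 0.044 0.002] 0.013
mid [ 0.622 -0.161  0.06 ] 0.005
right [ 0.624 -0.233  0.049] 0.004
jarA [ 0.426 -0.136  0.021] 0.005
jarB [ 0.436 -0.282 -0.011] 0.008
flask [ 0.466 -0.439 -0.008] 0.001
blue top [210, 208, 67, 15, 549] [245.5 213.3] rect [243. 214.] [66.6 12.4] 3.8 [0.671 0.21  0.05 ]
blue top [368, 221, 19, 19, 267] [376.8 230. ] rect [376.5 230. ] [17.7 17.7] 45.0 [ 0.623 -0.164  0.05 ]
blue top [391, 222, 19, 19, 269] [399.8 231. ] rect [399.5 231. ] [17.7 17.7] 45.0 [ 0.62  -0.229  0.05 ]
blue top [208, 225, 68, 24, 1265] [244.3 237.2] rect [241.5 236.5] [23. 67.] 90.0 [0.603 0.212 0.05 ]
blue top [0, 251, 3, 27, 51] [  0.6 266.8] rect [  1. 264.] [26.  2.] 90.0 [0.519 0.902 0.05 ]
blue top [472, 281, 9, 8, 62] [476.  284.6] rect [476.  284.5] [7. 8.] 90.0 [ 0.468 -0.44   0.05 ]
yel top [250, 277, 5, 11, 39] [252.3 281.9] rect [252.3 282.1] [ 3.8 10. ] 6.3 [0.474 0.182 0.1  ]
yel top [215, 285, 9, 16, 96] [219.2 292.9] rect [219.4 293.1] [ 6.5 15.5] 14.0 [0.444 0.272 0.1  ]
```

View pics/topc.png

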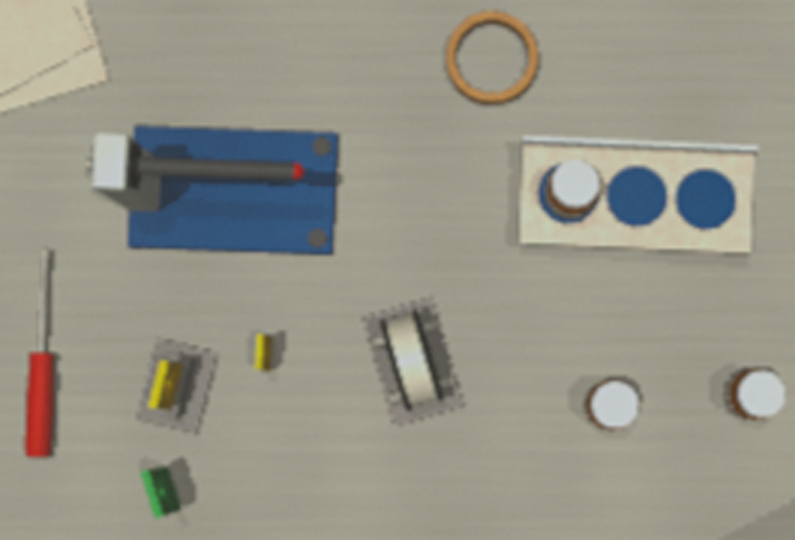

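View pics/sidec.png

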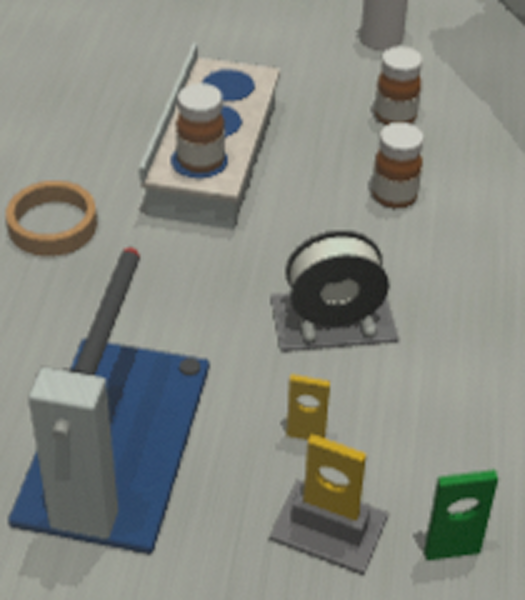

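```bash
cat > fit.py <<'E'
from h import *
from scipy.optimize import minimize
a=np.linspace(0,2*np.pi,40)
def cyl(rad,h): return np.vstack([np.c_[rad*np.cos(a),rad*np.sin(a),0*a+z] for z in(0,h)])
def box(x,y,z0,z1): return np.array([[i*x/2,j*y/2,k] for i in(-1,1) for j in(-1,1) for k in(z0,z1)])
SP=np.vstack([np.c_[.045*np.cos(a),0*a+y,.045*np.sin(a)] for y in(-.018,.018)])
KP=box(.044,.008,-.041,.035); JR=cyl(.024,.08)
def place(M,p): return R.from_euler("z",p[3],degrees=True).apply(M)+np.array(p[:3])
def sil(n,P):
    m=np.zeros((480*4,640*4),np.uint8);cv2.fillConvexPoly(m,cv2.convexHull(np.round(proj(n,P)*4+1.5).astype(np.int32)),1)
    return cv2.resize(m.astype(np.float32),(640,480),interpolation=cv2.INTER_AREA)
def fit(M,p,masks,yaw=True,free_z=False):
    p=np.array(p,float);ix=[0,1]+([2] if free_z else [])+([3] if yaw else [])
    sc=np.array([.004,.004,.004,6.])[ix]
    def c(v):
        q=p.copy();q[ix]+=v*sc
        return sum(np.abs(sil(n,place(M,q))-m).sum() for n,m in masks.items())
    s=minimize(c,np.zeros(len(ix)),method="Nelder-Mead",options=dict(initial_simplex=np.vstack([np.zeros(len(ix)),np.eye(len(ix))]),maxiter=150))
    q=p.copy();q[ix]+=s.x*sc
    return q.round(4),round(s.fun,1),round(c(np.zeros(len(ix))),1),[int(m.sum()) for m in masks.values()]
def mask(n,name,uv):
    b=[d for d in finder.trace(n,name)]
    b=[d for d in b if np.hypot(*(np.array(d["uv"])-uv))<20]
    return b[0]["pixels"].astype(np.float32) if b else None
def masks(name,P,cams=("side","top")):
    o={}
    for n in cams:
        m=mask(n,name,proj(n,P)[0])
        if m is not None:o[n]=m
    return o
E
python3 - <<'E'
from fit import *
P=[.466,.048,.054];print("spool",fit(SP,P+[17],masks("spool",P)))
P=[.446,.272,.071];print("keeper",fit(KP,P+[-14],masks("keeper",P)))
for P in([.43,-.136,0],[.44,-.275,0],[.62,-.098,.05]):print("jar",fit(JR,P+[0],masks("jar_1",[P[0],P[1],P[2]+.04]),yaw=False))
for U in[(135,126),(338,133),(333,253),(129,247)]:print("base",at("top",(np.array(U)+.5)/3-.5+165,.012).round(4))
for U in[(138,165),(302,171)]:print("spindle",at("top",(np.array(U)+.5)/3-.5+165,.15).round(4))
print("tipS",at("side",((131,248)+np.array(.5))/2.5-.5+(220,160),.155).round(4))
for U in[(637,197),(706,199)]:print("mark",at("top",(np.array(U)+.5)/3-.5+165,.05).round(4))
A=rot().as_matrix();print(A.round(3),np.degrees(np.arctan2(A[1,1],A[0,1])))
E
```

```text
spool (array([ 0.4666,  0.0467,  0.054 , 18.0802]), np.float64(170.2), np.float32(189.9), [1253, 415])
keeper (array([  0.4431,   0.2725,   0.071 , -13.1935]), np.float64(63.7), np.float32(122.6), [607])
jar (array([ 0.4253, -0.138 ,  0.    ,  0.    ]), np.float64(136.9), np.float32(253.7), [575, 258])
jar (array([ 0.4351, -0.2732,  0.    ,  0.    ]), np.float64(158.6), np.float32(264.8), [485, 283])
jar (array([ 0.6359, -0.0313,  0.05  ,  0.    ]), np.float64(1566.8), np.float32(2501.8), [1993])
base [0.6974 0.3201 0.012 ]
base [0.6901 0.1221 0.012 ]
base [0.5727 0.1262 0.012 ]
base [0.5788 0.3237 0.012 ]
spindle [0.638 0.289 0.15 ]
spindle [0.6323 0.143  0.15  ]
tipS [0.6303 0.1402 0.155 ]
mark [ 0.6219 -0.1642  0.05  ]
mark [ 0.6198 -0.2294  0.05  ]
[[-0.     0.453 -0.892]
 [ 0.    -0.892 -0.453]
 [-1.    -0.     0.   ]] -63.082578539636515
```

```bash
python3 -c "
from h import *
print(delta([.4666,.0467,.17],108))"
```

```text
([[-171.1, -0.0, 0.0], [8.9, 0.0, 0.0]], [0.0613, -0.4554, -0.4372])
```

```bash
python3 -m pendant '[[[0,0,0,0,-0.04,-0.04,1],[0,0,0,0,-0.085,-0.08,1],[0,0,0,0,-0.13,-0.122,1],[0,0,0,0,-0.175,-0.165,1],[0,0,0,0,-0.22,-0.21,1]]]' 80; python3 -m pendant '[[[0,0,0,0.01,-0.045,-0.043,1],[0,0,0,0.02,-0.09,-0.086,1],[0,0,0,0.03,-0.13,-0.125,1],[5,0,0,0.04,-0.17,-0.165,1],[8.9,0,0,0.05,-0.21,-0.2,1]]]'; python3 -c "
from h import *
print(delta([.4666,.0467,.07],108))"
```

```text
time: 2.72
position: [0.3706, -0.2653, 0.2316]
tool_rot: [2.095, 1.57, -0.577]
force: [1.6, -0.3, 0.5]
grip_width: 0.0855
time: 3.35
position: [0.4541, 0.0125, 0.1812]
tool_rot: [2.954, 1.57, 0.125]
force: [1.6, -1.0, -0.1]
grip_width: 0.0855
([[179.9, -0.0, 0.1], [-0.1, -0.0, -0.0]], [0.1112, -0.0287, -0.0223])
```

```bash
python3 -m pendant '[[[0,0,0,0.01,-0.0287,-0.0223,1],[0,0,0,0.04,-0.0287,-0.0223,1],[0,0,0,0.08,-0.0287,-0.0223,1],[0,0,0,0.1,-0.0287,-0.0223,1],[0,0,0,0.111,-0.0287,-0.0223,1]]]'; python3 -m pendant '[[[0,0,0,0,0,0,0.5],[0,0,0,0,0,0,0.2],[0,0,0,0,0,0,0],[0,0,0,0,0,0,0],[0,0,0,0,0,0,0]]]' 80;  python3 -c "
from h import *
cv2.imwrite('pics/s1.png',camera('side')[180:330,250:450].repeat(3,0).repeat(3,1))
print(delta([.4666,.0467,.07],108))"
```

```text
time: 3.98
position: [0.4656, 0.0448, 0.0695]
tool_rot: [-0.192, 1.57, -3.02]
force: [0.6, -0.1, 1.6]
grip_width: 0.0857
time: 4.6
position: [0.4664, 0.0449, 0.0712]
tool_rot: [2.98, 1.569, 0.152]
force: [-1.1, -0.1, 7.2]
grip_width: 0.0348
([[-180.0, 0.0, -0.1], [0.0, -0.1, -0.0]], [0.0012, -0.0016, -0.0008])
```

View pics/s1.png

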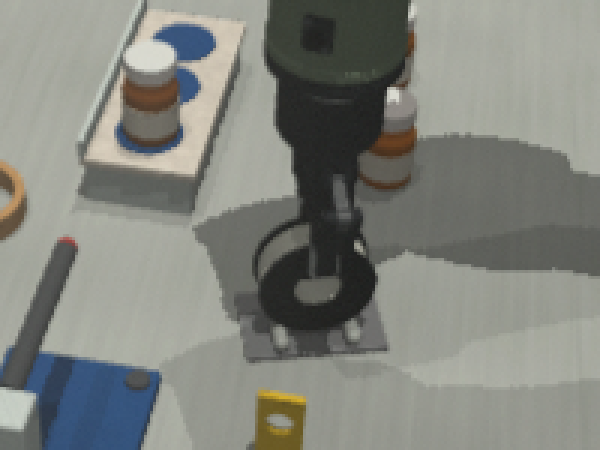

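```bash
python3 -m pendant '[[[0,0,0,-0.02,0,0,0],[0,0,0,-0.05,0,0,0],[0,0,0,-0.08,0,0,0],[0,0,0,-0.098,0,0,0],[0,0,0,-0.098,0,0,0]]]';   python3 -c "
from h import *
print(delta([.630,.07,.164],88.05))"
```

```text
time: 5.28
position: [0.4665, 0.0448, 0.1695]
tool_rot: [2.921, 1.568, 0.093]
force: [-0.2, -0.3, -1.5]
grip_width: 0.0349
([[-160.1, 0.0, -0.2], [19.9, -0.2, -0.0]], [0.006, 0.0265, -0.1633])
```

```bash
python3 -m pendant '[[[4,0,0,0,0.005,-0.032,0],[8,0,0,0,0.01,-0.065,0],[12,0,0,0,0.015,-0.1,0],[16,0,0,0,0.02,-0.135,0],[19.9,0,0,0.005,0.0265,-0.163,0]]]'; python3 -m pendant '[[[0,0,0,0,0,0,0],[0,0,0,0,0,0,0]]]';   python3 - <<'E'
from fit import *
cv2.imwrite('pics/s2.png',camera('side')[180:330,210:410].repeat(3,0).repeat(3,1));
s=r.read_state();p=s["position"];print(p)
P=[p[0],p[1],p[2]-.017]
print(delta([.630,.07,.164],88.05))
camera("top")
print(fit(SP,P+[-2],masks("spool",P,("side",)),free_z=False))
E
```

```text
time: 5.9
position: [0.63, 0.0704, 0.1621]
tool_rot: [0.408, 1.57, -2.768]
force: [-0.1, -0.5, -0.8]
grip_width: 0.0346
time: 6.15
position: [0.6282, 0.0699, 0.1623]
tool_rot: [0.276, 1.569, -2.898]
force: [-0.8, 0.1, -1.4]
grip_width: 0.0348
[0.62824326 0.0699001  0.16272979]
([[-179.9, 0.0, 0.1], [0.1, 0.1, -0.0]], [-0.0013, -0.0002, -0.0018])
(array([ 0.6291,  0.0679,  0.1457, -5.7009]), np.float64(333.3), np.float32(354.0), [1129])
```

View pics/s2.png

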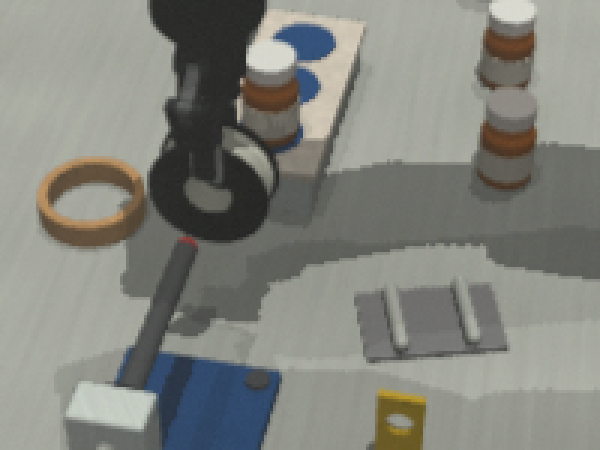

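```bash
python3 - <<'E'
from h import *
g=lambda p:((proj("side",p)[0]-(210,180))*3).round(1)
print("tip",g([.632,.14,.15]),"axis@face",g([.6302,.088,.15]),"pred hole face",g([.6282,.088,.1455]),"rim top",g([.6282,.088,.1905]),"bottom",g([.6282,.088,.1005]),"root",g([.637,.288,.15]), "collar face top",g([.637,.288,.17]))
s=cv2.imread("pics/side0.png");cv2.imwrite("pics/sp.png",cv2.resize(s[245:345,225:305],None,fx=6,fy=6,interpolation=cv2.INTER_CUBIC))
E
```

```text
tip [184.3 241.4] axis@face [204.  191.5] pred hole face [207.  196.6] rim top [204.4 148.7] bottom [209.5 241.8] root [119.4 405.8] collar face top [116.8 384.5]
```

```bash
python3 -m pendant '[[[0,0,0,0,-0.015,-0.002,0],[0,0,0,0,-0.035,-0.002,0],[0,0,0,0,-0.055,-0.002,0],[0,0,0,0,-0.075,-0.002,0],[0,0,0,0,-0.085,-0.002,0]]]'; python3 - <<'E'
from h import *
cv2.imwrite('pics/s3.png',cv2.resize(camera('side')[200:360,200:360],None,fx=3.5,fy=3.5,interpolation=cv2.INTER_CUBIC))
s=r.read_state();print(s["position"],s["force"],s["moment"])
E
```

```text
time: 6.92
position: [0.6336, 0.1571, 0.1632]
tool_rot: [-1.16, 1.57, 1.951]
force: [-0.0, -0.6, -2.3]
grip_width: 0.0349
[0.63353626 0.15785894 0.16320703] [-1.38868594  2.34611306 -1.6169564 ] [0.14794447 0.06064284 0.00983707]
```

View pics/s3.png

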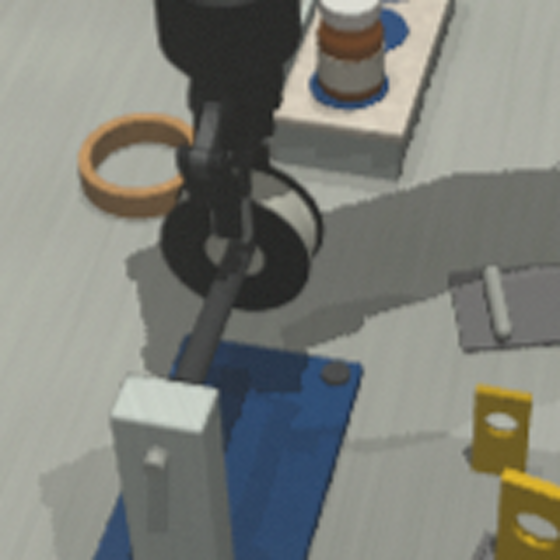

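```bash
python3 -m pendant '[[[0,0,0,0,-0.015,0,0],[0,0,0,0,-0.03,0,0],[0,0,0,0,-0.05,0,0],[0,0,0,0,-0.07,0,0],[0,0,0,0,-0.08,0,0]]]'; python3 -m pendant '[[[0,0,0,0.001,0,0,0],[0,0,0,0.003,0,0,0],[0,0,0,0.003,0,0,0]]]'
```

```text
time: 7.6
position: [0.6362, 0.237, 0.1632]
tool_rot: [-1.118, 1.57, 1.992]
force: [0.5, 0.2, -2.7]
grip_width: 0.0349
time: 7.98
position: [0.6365, 0.234, 0.1601]
tool_rot: [1.06, 1.57, -2.115]
force: [-0.0, -0.3, -1.5]
grip_width: 0.0348
```

```bash
python3 -m pendant '[[[0,0,0,0,0,0,0.45],[0,0,0,0,0,0,0.55],[0,0,0,0,0,0,0.55],[0,0,0,-0.01,0,0,0.55],[0,0,0,-0.04,0,0,0.55]]]';python3 -m pendant '[[[0,0,0,-0.04,0,0,0.55],[0,0,0,-0.08,0,0,0.55],[0,0,0,-0.1,0,0,0.8]]]'; python3 - <<'E'
from fit import *
cv2.imwrite('pics/s4.png',cv2.resize(camera('side')[200:400,200:430],None,fx=3,fy=3,interpolation=cv2.INTER_CUBIC));camera("top")
P=[.635,.236,.14]
print(fit(SP,P+[-2],masks("spool",P,("side",))))
print(delta([.4431,.2725,.18],-13.2))
E
```

```text
time: 8.6
position: [0.6359, 0.2347, 0.2002]
tool_rot: [0.407, 1.569, -2.768]
force: [-0.1, 1.0, 0.3]
grip_width: 0.0473
time: 8.98
position: [0.6369, 0.2351, 0.3036]
tool_rot: [-2.685, 1.568, 0.424]
force: [0.9, -0.3, -0.2]
grip_width: 0.0638
(array([ 0.6341,  0.2301,  0.14  , -6.6299]), np.float64(292.4), np.float32(478.9), [1479])
([[-78.7, -0.1, -0.0], [101.3, -0.0, 0.1]], [0.1213, -0.031, 0.195])
```

View pics/s4.png

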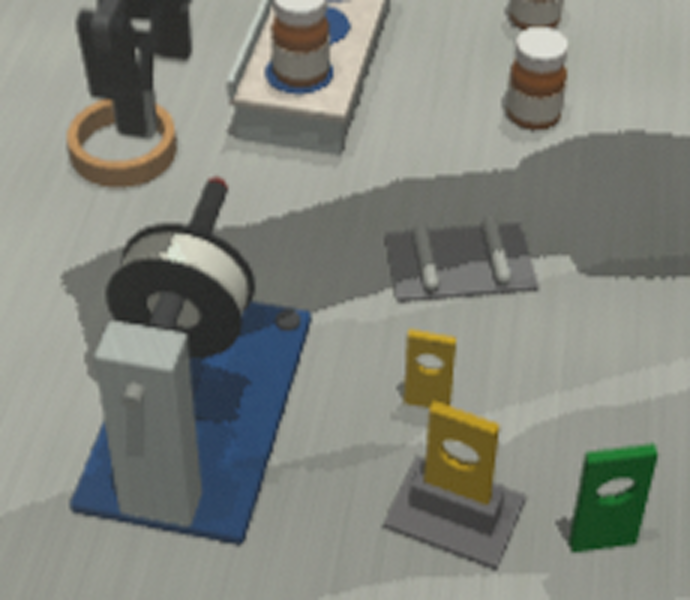

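```bash
python3 -c "
from h import *
print(np.round(r.read_state()['joint_positions'],3))"; python3 -m pendant '[[[-10,0,0,0,-0.006,0.04,0.9],[-20,0,0,0,-0.012,0.08,1],[-30,0,0,0,-0.018,0.12,1],[-40,0,0,0,-0.025,0.16,1],[-50,0,0,0.0,-0.031,0.195,1]]]';python3 -c "
from h import *
print(np.round(r.read_state()['joint_positions'],3))
print(delta([.4445,.272,.12],-13.2))"
```

```text
[-0.35   0.558 -0.15   1.352  0.084  1.236 -2.108]
time: 9.75
position: [0.4408, 0.2723, 0.2996]
tool_rot: [-0.193, 1.57, -2.489]
force: [-0.9, 0.5, -0.1]
grip_width: 0.0854
[-0.349  0.301 -0.403  1.776  0.131  1.092 -1.521]
([[-28.3, 0.1, 0.0], [151.7, 0.0, -0.1]], [0.1796, 0.003, -0.0024])
```

```bash
python3 -m pendant '[[[-10,0,0,0.03,0.003,-0.0024,1],[-20,0,0,0.08,0.003,-0.0024,1],[-28.3,0,0,0.13,0.003,-0.0024,1],[-28.3,0,0,0.165,0.003,-0.0024,1],[-28.3,0,0,0.165,0.003,-0.0024,1]]]';python3 - <<'E'
from fit import *
print(delta([.4445,.272,.068],-13.2))
cv2.imwrite('pics/s5.png',cv2.resize(camera('side')[260:400,270:430],None,fx=4,fy=4,interpolation=cv2.INTER_CUBIC));camera("top")
P=[.4445,.272,.071];print(fit(KP,P+[-14],masks("keeper",P)))
E
```

```text
time: 10.38
position: [0.4449, 0.2711, 0.1331]
tool_rot: [-0.84, 1.566, -2.648]
force: [0.1, -0.4, 0.6]
grip_width: 0.0854
([[-0.4, 0.2, 0.2], [179.6, 0.3, -0.3]], [0.0651, -0.0003, -0.001])
(array([  0.4427,   0.2727,   0.071 , -13.3039]), np.float64(96.2), np.float32(118.6), [557])
```

View pics/s5.png

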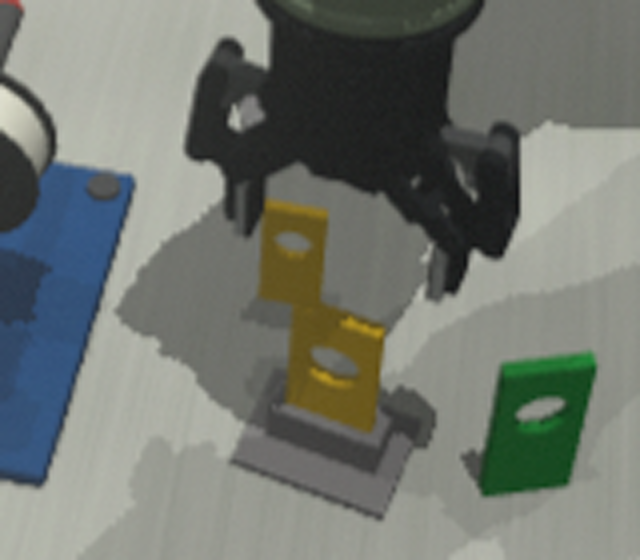

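```bash
python3 -m pendant '[[[0,0,0,0.03,0,-0.001,1],[0,0,0,0.055,0,-0.001,1],[0,0,0,0.065,0,-0.001,1],[0,0,0,0.065,0,-0.001,0.6],[0,0,0,0.065,0,-0.001,0.3]]]' 50;python3 -m pendant '[[[0,0,0,0,0,0,0],[0,0,0,0,0,0,0],[0,0,0,0,0,0,0]]]'; python3 -m pendant '[[[0,0,0,-0.01,0,0,0],[0,0,0,-0.025,0,0,0],[0,0,0,-0.045,0,0,0],[0,0,0,-0.08,0,0,0],[0,0,0,-0.11,0,0,0]]]';python3 - <<'E'
from h import *
print(delta([.6305,.09,.18],-2))
E
```

```text
time: 11.2
position: [0.4472, 0.2734, 0.0714]
tool_rot: [2.359, 1.569, 0.551]
force: [0.4, 0.2, -0.5]
grip_width: 0.0517
time: 11.58
position: [0.4468, 0.2736, 0.0713]
tool_rot: [2.613, 1.569, 0.806]
force: [-3.6, 0.6, 9.5]
grip_width: 0.0434
time: 12.2
position: [0.4468, 0.2731, 0.1827]
tool_rot: [2.43, 1.57, 0.622]
force: [0.9, -0.4, -0.2]
grip_width: 0.0432
([[-11.6, -0.0, -0.0], [168.4, -0.1, 0.1]], [0.0027, 0.2216, 0.1348])
```

```bash
python3 -m pendant '[[[0,0,0,0,0.01,0.05,0],[0,0,0,0,0.02,0.11,0],[0,0,0,0,0.04,0.17,0],[-5,0,0,0.005,0.085,0.17,0],[-11.6,0,0,0.01,0.13,0.155,0]]]';python3 -m pendant '[[[0,0,0,0,0.02,0.005,0],[0,0,0,0,0.05,0.005,0],[0,0,0,0,0.08,0,0],[0,0,0,0,0.09,0,0]]]';python3 - <<'E'
from h import *
print(r.read_state()["position"],delta([.6308,.09,.150],-2))
E
```

```text
time: 12.82
position: [0.5382, 0.0897, 0.1719]
tool_rot: [1.217, 1.569, -0.388]
force: [0.2, 0.9, 0.2]
grip_width: 0.0434
time: 13.32
position: [0.6277, 0.0889, 0.1712]
tool_rot: [2.351, 1.57, 0.745]
force: [0.1, 0.2, -1.5]
grip_width: 0.0435
[0.62768383 0.08890156 0.17117622] ([[0.0, -0.0, -0.0], [-180.0, 0.1, -0.1]], [0.0212, 0.0031, -0.0012])
```

```bash
python3 -m pendant '[[[0,0,0,0.01,0.003,0,0],[0,0,0,0.02,0.003,0,0],[0,0,0,0.02,0.003,0,0],[0,0,0,0.02,0.003,0,0]]]';python3 - <<'E'
from h import *
cv2.imwrite('pics/s6.png',cv2.resize(camera('side')[210:310,230:330],None,fx=6,fy=6,interpolation=cv2.INTER_CUBIC))
p=r.read_state()["position"];print(p)
g=lambda q:((proj("side",q)[0]-(230,210)+.5)*6).round(0)
print("pred hole",g([p[0],p[1]+.004,p[2]]),"axis there",g([.6305,p[1]+.004,.15]),"tip",g([.632,.14,.15]),"top edge c",g([p[0],p[1]+.004,p[2]+.035]))
E
```

```text
time: 13.82
position: [0.6293, 0.0886, 0.1504]
tool_rot: [-1.257, 1.571, -2.863]
force: [-0.2, 0.1, -0.3]
grip_width: 0.0432
[0.62948227 0.08869848 0.1506232 ]
pred hole [290. 214.] axis there [287. 215.] tip [252. 306.] top edge c [286. 139.]
```

View pics/s6.png

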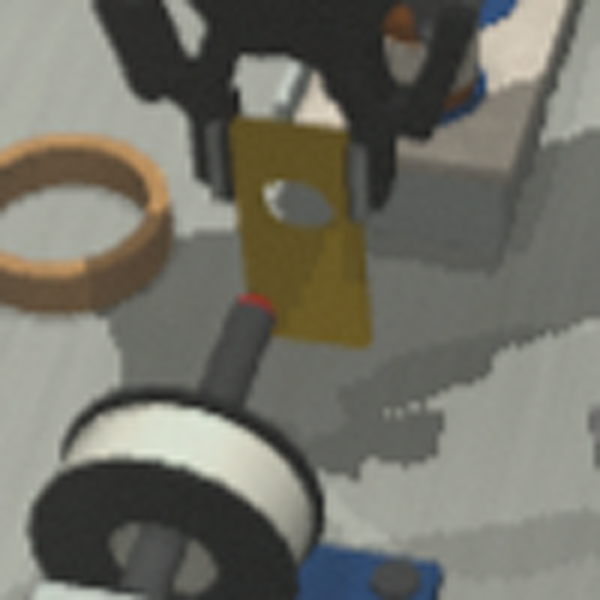

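```bash
python3 -m pendant '[[[0,0,0,0.003,0.0025,0,0],[0,0,0,0.0035,0.0025,-0.015,0],[0,0,0,0.0035,0.0025,-0.03,0],[0,0,0,0.0035,0.0025,-0.045,0],[0,0,0,0.0035,0.0025,-0.06,0]]]';python3 - <<'E'
from h import *
cv2.imwrite('pics/s7.png',cv2.resize(camera('side')[210:310,230:330],None,fx=6,fy=6,interpolation=cv2.INTER_CUBIC))
s=r.read_state();print(s["position"],s["force"],s["moment"])
E
```

```text
time: 14.5
position: [0.6341, 0.15, 0.1468]
tool_rot: [3.017, 1.571, 1.413]
force: [-0.4, -1.1, -0.3]
grip_width: 0.043
[0.63379785 0.15242147 0.14690445] [-1.93463528  2.53514566  0.60668349] [ 0.12020185  0.1085864  -0.04767258]
```

View pics/s7.png

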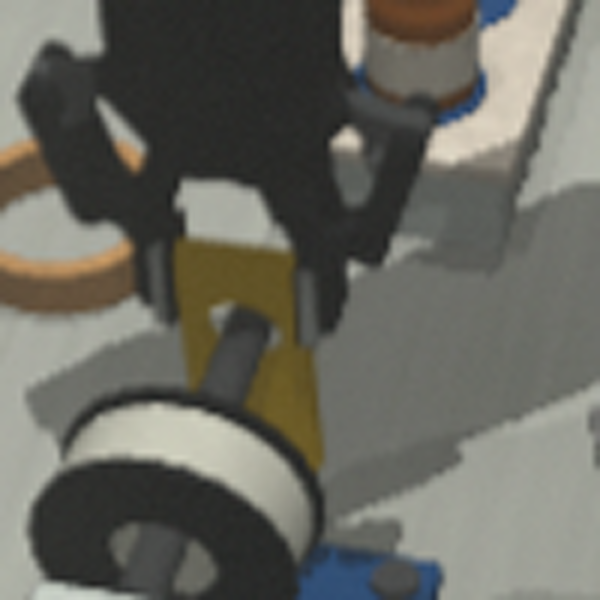

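```bash
python3 -m pendant '[[[0,0,0,0,0,-0.012,0],[0,0,0,0,0,-0.024,0],[0,0,0,0,0,-0.035,0],[0,0,0,0.003,0,-0.035,0],[0,0,0,0.0045,0,-0.035,0]]]';python3 -m pendant '[[[0,0,0,0,0,0,0],[0,0,0,0,0,0,0.5],[0,0,0,0,0,0,0.7],[0,0,0,0,0,0,0.85],[0,0,0,0,0,0,0.85]]]';python3 -m pendant '[[[0,0,0,-0.01,0,0,0.85],[0,0,0,-0.03,0,0,0.85],[0,0,0,-0.06,0,0,0.85],[0,0,0,-0.1,0,0,0.85],[0,0,0,-0.14,0,0,0.85]]]';python3 - <<'E'
from fit import *
I=camera('side');cv2.imwrite('pics/s8.png',cv2.resize(I[180:330,230:430],None,fx=4,fy=4,interpolation=cv2.INTER_CUBIC));T=camera("top")
P=[.633,.187,.144];K=P.copy()
full=box(.044,.008,-.065,.035)
print("keeper",[ (d["uv"],d["conf"]) for d in finder.place_of("side","keeper")], proj("side",P))
for P in([.4253,-.138,0],[.4351,-.2732,0]):
  q=[P[0],P[1],.04];ms=masks("jar_1",q)
  for n in ms: print(n,fit(JR,P+[0],{n:ms[n]},yaw=False))
h=cv2.cvtColor(T,cv2.COLOR_BGR2HSV).astype(int)
m=((h[...,2]>185)&(h[...,1]<40)).astype(np.uint8);k,l,st,ce=cv2.connectedComponentsWithStats(m)
for i in range(1,k):
  if 150<st[i,4]<400 and ce[i][1]>250 and ce[i][0]<450: print("cap",ce[i],st[i],at("top",ce[i],.08))
print(delta([.4253,-.138,.2],-2))
E
```

```text
time: 15.18
position: [0.6355, 0.1848, 0.1436]
tool_rot: [2.665, 1.569, 1.06]
force: [-11.2, 2.8, 30.9]
grip_width: 0.0433
time: 15.8
position: [0.6353, 0.1831, 0.142]
tool_rot: [-0.838, 1.57, -2.444]
force: [0.5, 0.1, 0.2]
grip_width: 0.0726
time: 16.42
position: [0.6353, 0.1836, 0.2852]
tool_rot: [2.07, 1.57, 0.465]
force: [0.3, -0.3, 0.5]
grip_width: 0.0724
keeper [([405.4, 360.5], 0.74), ([341.2, 319.8], 0.72), ([265.8, 273.4], 0.49)] [[265.53042838 278.72578181]]
side (array([ 0.4233, -0.1434,  0.    ,  0.    ]), np.float64(75.8), np.float32(115.7), [564])
top (array([ 0.4272, -0.137 ,  0.    ,  0.    ]), np.float64(20.6), np.float32(34.3), [262])
side (array([ 0.4347, -0.2815,  0.    ,  0.    ]), np.float64(64.4), np.float32(91.7), [517])
top (array([ 0.4368, -0.2699,  0.    ,  0.    ]), np.float64(35.8), np.float32(53.4), [283])
cap [418.88068182 295.92613636] [412 289  15  15 176] [ 0.43593411 -0.27409074  0.08      ]
([[0.0, 0.0, 0.1], [-180.0, -0.1, 0.0]], [0.0821, -0.1984, 0.3283])
```

```bash
python3 -m pendant '[[[0,0,0,0,-0.03,0.05,1],[0,0,0,0,-0.06,0.1,1],[0,0,0,0,-0.09,0.15,1],[0,0,0,0,-0.12,0.2,1],[0,0,0,0.02,-0.15,0.25,1]]]'; python3 -m pendant '[[[0,0,0,0.02,-0.02,0.04,1],[0,0,0,0.06,-0.048,0.078,1],[0,0,0,0.1,-0.048,0.078,1],[0,0,0,0.12,-0.048,0.078,1]]]'
python3 - <<'E'
from fit import *
print(delta([.426,-.1385,.039],-2))
I=camera("side");h=cv2.cvtColor(I,cv2.COLOR_BGR2HSV).astype(int)
m=((h[...,0]>18)&(h[...,0]<34)&(h[...,1]>150)).astype(np.uint8);m[:,320:]=0;m[330:]=0;m[:235]=0
u=np.argwhere(m)[:,::-1];print(len(u),u.min(0),u.max(0))
full=box(.044,.008,-.065,.035)
for y in(.17,.18,.19):
  for z in(.144,):
    p=proj("side",place(full,[.633,y,z,-2]));print(y,p.min(0).round(),p.max(0).round())
cv2.imwrite('pics/s8.png',cv2.resize(I[210:330,230:390],None,fx=5,fy=5,interpolation=cv2.INTER_CUBIC))
E
```

```text
time: 17.4
position: [0.4759, -0.0627, 0.2625]
tool_rot: [1.416, 1.569, -0.19]
force: [0.6, -0.9, -0.5]
grip_width: 0.0856
time: 17.9
position: [0.4247, -0.1376, 0.1403]
tool_rot: [-1.881, 1.568, 2.796]
force: [0.1, -0.2, 1.2]
grip_width: 0.0854
([[-0.0, -0.0, 0.2], [180.0, 0.2, 0.1]], [0.1013, 0.0016, 0.0009])
96 [253 264] [277 279]
0.17 [255. 257.] [280. 297.]
0.18 [254. 261.] [279. 301.]
0.19 [253. 264.] [278. 305.]
```

```bash
python3 -m pendant '[[[0,0,0,0.04,0.0016,0.001,1],[0,0,0,0.08,0.0016,0.001,1],[0,0,0,0.101,0.0016,0.001,1],[0,0,0,0.101,0.0016,0.001,0.7],[0,0,0,0.101,0.0016,0.001,0.4]]]' 40; python3 -m pendant '[[[0,0,0,0,0,0,0.2],[0,0,0,0,0,0,0.2],[0,0,0,0,0,0,0.2],[0,0,0,-0.01,0,0,0.2],[0,0,0,-0.03,0,0,0.2]]]'; python3 -m pendant '[[[0,0,0,-0.04,0,0,0.2],[0,0,0,-0.07,0,0,0.2],[0,0,0,-0.07,0,0,0.2]]]'
python3 - <<'E'
from fit import *
camera("side");camera("top");p=r.read_state()["position"];print(p)
ms=masks("jar_1",[p[0],p[1],p[2]],("side",))
for n in ms:print(n,fit(JR,[p[0],p[1],p[2]-.039,0],{n:ms[n]},yaw=False,free_z=False))
print(delta([.6225,-.1640,.141],-2))
E
```

```text
time: 18.58
position: [0.428, -0.1386, 0.0421]
tool_rot: [1.153, 1.57, -0.453]
force: [-2.7, 0.4, 1.5]
grip_width: 0.0514
time: 19.2
position: [0.4277, -0.1385, 0.0724]
tool_rot: [-2.184, 1.571, 2.494]
force: [0.6, -0.7, -1.4]
grip_width: 0.0456
time: 19.58
position: [0.4288, -0.1391, 0.1441]
tool_rot: [1.272, 1.566, -0.334]
force: [-0.7, 0.6, -2.1]
grip_width: 0.0459
[ 0.4276644  -0.13877428  0.14182219]
side (array([ 0.427 , -0.1423,  0.1028,  0.    ]), np.float64(83.0), np.float32(102.2), [660])
([[0.0, 0.0, 0.0], [-180.0, -0.0, 0.0]], [0.0002, 0.1959, 0.0186])
```

```bash
python3 -m pendant '[[[0,0,0,0,0.03,0.018,0.2],[0,0,0,0,0.08,0.019,0.2],[0,0,0,0,0.13,0.019,0.2],[0,0,0,0,0.17,0.019,0.2],[0,0,0,0,0.196,0.019,0.2]]]'; python3 -m pendant '[[[0,0,0,0,0,0,0.2],[0,0,0,0.02,0,0,0.2],[0,0,0,0.035,0,0,0.2],[0,0,0,0.043,0,0,0.2],[0,0,0,0.043,0,0,0.2]]]'
python3 - <<'E'
from fit import *
s=r.read_state();p=s["position"];print(p,s["force"])
camera("side");camera("top")
ms=masks("jar_1",[p[0],p[1],p[2]],("side",))
for n in ms:print(n,fit(JR,[p[0],p[1],p[2]-.042,0],{n:ms[n]},yaw=False,free_z=True))
print(delta([.6225,-.1650,.092],-2))
E
```

```text
time: 20.35
position: [0.6239, -0.1638, 0.1397]
tool_rot: [-1.943, 1.569, 2.736]
force: [-0.3, 0.0, -1.5]
grip_width: 0.0454
time: 20.98
position: [0.6224, -0.1643, 0.0975]
tool_rot: [-1.721, 1.57, 2.956]
force: [0.4, 0.0, -1.0]
grip_width: 0.0457
[ 0.62235912 -0.16430215  0.09754787] [ 0.40785375  0.03120632 -0.98423913]
side (array([ 0.6807, -0.4447, -0.1408,  0.    ]), np.float64(217.6), np.float32(353.5), [305])
([[0.0, 0.0, -0.0], [-180.0, 0.1, 0.0]], [0.0068, -0.0006, 0.0007])
```

```bash
python3 -m pendant '[[[0,0,0,0.002,0,0,0.2],[0,0,0,0.0035,0,0,0.2]]]';python3 -m pendant '[[[0,0,0,0.001,0,0,0.2],[0,0,0,0.0015,0,0,0.2]]]'; python3 -m pendant '[[[0,0,0,0.001,0,0,0.2],[0,0,0,0.001,0,0,0.2]]]'
```

```text
time: 21.38
position: [0.623, -0.1643, 0.0949]
tool_rot: [1.353, 1.57, -0.252]
force: [-0.3, -0.6, -1.4]
grip_width: 0.0454
time: 21.62
position: [0.6229, -0.1643, 0.0932]
tool_rot: [-2.216, 1.571, 2.462]
force: [-0.7, -0.4, -1.1]
grip_width: 0.0458
time: 21.88
position: [0.623, -0.1643, 0.0926]
tool_rot: [1.03, 1.571, -0.576]
force: [-1.9, 0.7, 4.2]
grip_width: 0.0457
```

```bash
python3 -m pendant '[[[0,0,0,0,0,0,0.65],[0,0,0,0,0,0,0.8],[0,0,0,0,0,0,0.9],[0,0,0,-0.03,0,0,0.9],[0,0,0,-0.08,0,0,0.9]]]'
python3 - <<'E'
from fit import *
print(delta([.436,-.273,.16],-2))
E
```

```text
time: 22.5
position: [0.622, -0.1641, 0.1719]
tool_rot: [-1.814, 1.568, 2.864]
force: [0.3, -0.2, 1.3]
grip_width: 0.0767
([[0.0, -0.0, 0.2], [-180.0, -0.3, -0.1]], [0.0123, -0.1822, 0.1153])
```

```bash
python3 -m pendant '[[[0,0,0,-0.02,-0.03,0.02,1],[0,0,0,-0.02,-0.08,0.05,1],[0,0,0,-0.02,-0.13,0.085,1],[0,0,0,-0.02,-0.17,0.11,1],[0,0,0,0.01,-0.182,0.115,1]]]';python3 -m pendant '[[[0,0,0,0.0,0,0,1],[0,0,0,0,0,0,1]]]'
python3 - <<'E'
from fit import *
print(delta([.436,-.2725,.039],-2))
camera("top");T=camera("side")
for d in finder.trace("side","jar_1"):
    m=d["pixels"].astype(np.float32);print(d["uv"],m.sum())
    for P in([.436,-.273,0],[.6225,-.1645,.05],[.624,-.099,.05]):
        if np.hypot(*(np.array(d["uv"])-proj("side",[P[0],P[1],P[2]+.04])[0]))<12: print(P,fit(JR,P+[0],{"side":m},yaw=False))
E
```

```text
time: 23.12
position: [0.4355, -0.2755, 0.1636]
tool_rot: [0.724, 1.567, -0.885]
force: [0.8, -0.1, -0.9]
grip_width: 0.0858
time: 23.38
position: [0.4382, -0.2725, 0.1631]
tool_rot: [1.717, 1.57, 0.112]
force: [0.8, 0.6, -0.2]
grip_width: 0.085
([[0.1, -0.0, -0.1], [-179.9, 0.1, -0.0]], [0.1241, -0.0023, 0.0001])
[380.4, 200.6] 473.0
[0.436, -0.273, 0] (array([ 0.434 , -0.2761,  0.    ,  0.    ]), np.float64(94.2), np.float32(109.5), [473])
```

```bash
python3 -m pendant '[[[0,0,0,0.04,-0.002,0,1],[0,0,0,0.08,-0.002,0,1],[0,0,0,0.11,-0.002,0,1],[0,0,0,0.124,-0.002,0,1],[0,0,0,0.124,-0.002,0,0.6]]]' 40; python3 -m pendant '[[[0,0,0,0,0,0,0.2],[0,0,0,0,0,0,0.2],[0,0,0,0,0,0,0.2],[0,0,0,0,0,0,0.2]]]';python3 -m pendant '[[[0,0,0,-0.01,0,0,0.2],[0,0,0,-0.04,0,0,0.2],[0,0,0,-0.08,0,0,0.2],[0,0,0,-0.1,0,0,0.2],[0,0,0,-0.1,0,0,0.2]]]'
python3 - <<'E'
from fit import *
print(delta([.620,-.2290,.14],-2.5))
E
```

```text
time: 24.15
position: [0.4352, -0.2726, 0.0382]
tool_rot: [-2.114, 1.57, 2.564]
force: [0.4, -0.8, -0.1]
grip_width: 0.0699
time: 24.65
position: [0.4357, -0.2733, 0.0397]
tool_rot: [1.031, 1.569, -0.574]
force: [-2.1, 1.0, 8.4]
grip_width: 0.0457
time: 25.28
position: [0.4357, -0.2734, 0.1404]
tool_rot: [1.018, 1.567, -0.588]
force: [-0.0, 0.6, -2.1]
grip_width: 0.0458
([[0.5, 0.1, -0.2], [-179.5, 0.3, 0.2]], [0.0009, 0.1826, -0.0509])
```

```bash
python3 -m pendant '[[[0,0,0,0,0.03,-0.005,0.2],[0,0,0,0,0.075,-0.015,0.2],[0,0,0,0,0.12,-0.03,0.2],[0,0,0,0,0.16,-0.045,0.2],[0,0,0,0,0.1826,-0.051,0.2]]]'; python3 -m pendant '[[[0,0,0,0,0,0,0.2],[0,0,0,0.02,0,0,0.2],[0,0,0,0.035,0,0,0.2],[0,0,0,0.044,0,0,0.2],[0,0,0,0.044,0,0,0.2]]]'
python3 - <<'E'
from fit import *
print(delta([.620,-.2290,.0897],-2.5))
E
```

```text
time: 25.9
position: [0.6207, -0.2265, 0.1373]
tool_rot: [-2.589, 1.57, 2.09]
force: [-0.7, -0.1, -1.5]
grip_width: 0.0456
time: 26.52
position: [0.6187, -0.2282, 0.0934]
tool_rot: [-1.865, 1.569, 2.813]
force: [0.5, -0.0, -2.1]
grip_width: 0.0456
([[0.5, -0.0, 0.1], [-179.5, -0.1, -0.0]], [0.0037, 0.0013, 0.0007])
```

```bash
python3 -m pendant '[[[0,0,0,0.0015,0.001,0,0.2],[0,0,0,0.0025,0.001,0,0.2]]]';python3 -m pendant '[[[0,0,0,0.001,0,0,0.2],[0,0,0,0.0015,0,0,0.2]]]'
```

```text
time: 26.78
position: [0.6206, -0.2283, 0.0922]
tool_rot: [1.37, 1.57, -0.236]
force: [0.3, 0.7, -0.5]
grip_width: 0.0458
time: 27.02
position: [0.6203, -0.2283, 0.0904]
tool_rot: [1.236, 1.571, -0.37]
force: [-0.1, 0.8, -1.2]
grip_width: 0.0453
```

```bash
python3 -m pendant '[[[0,0,0,0.001,0,0,0.2],[0,0,0,0.001,0,0,0.2]]]'
```

```text
time: 27.28
position: [0.6204, -0.2283, 0.0899]
tool_rot: [0.935, 1.57, -0.671]
force: [-2.3, 0.4, 7.1]
grip_width: 0.0452
```

Contact. Release, rise, retreat, and take the last look.

```bash
python3 -m pendant '[[[0,0,0,0,0,0,0.65],[0,0,0,0,0,0,0.8],[0,0,0,0,0,0,0.9],[0,0,0,-0.03,0,0,0.9],[0,0,0,-0.08,0,0,0.9]]]'; python3 -m pendant '[[[0,0,0,-0.05,0,0,0.9],[0,0,0,-0.07,-0.02,0.03,0.9],[0,0,0,-0.07,-0.05,0.08,0.9],[0,0,0,-0.07,-0.08,0.13,0.9],[0,0,0,-0.07,-0.11,0.18,0.9]]]'; python3 -m pendant '[[[0,0,0,0,0,0,0.9],[0,0,0,0,0,0,0.9]]]'
python3 - <<'E'
from fit import *
I=camera("side");T=camera("top")
a=cv2.resize(I[150:330,230:330],None,fx=3.2,fy=3.2);b=cv2.resize(T[165:305,190:430],None,fx=1.98,fy=1.98)
o=np.zeros((600,800,3),np.uint8);o[:a.shape[0],:a.shape[1]]=a;o[:b.shape[0],322:322+b.shape[1]]=b[:,:478];cv2.imwrite("pics/end.png",o)
for n in("side","top"):
  for d in finder.trace(n,"jar_1"):
    m=d["pixels"].astype(np.float32)
    for P in([.6225,-.1645,.05],[.620,-.229,.05],[.624,-.099,.05]):
        if np.hypot(*(np.array(d["uv"])-proj(n,[P[0],P[1],P[2]+.04])[0]))<10: print(n,P,fit(JR,P+[0],{n:m},yaw=False))
  print(n,[(k,[np.round(d["uv"]).tolist() for d in finder.place_of(n,k)][:3]) for k in("tape","flask","driver")])
print(r.read_state()["time"])
E
```

```text
time: 27.9
position: [0.6194, -0.228, 0.1688]
tool_rot: [-1.908, 1.568, 2.769]
force: [-0.3, -0.8, 0.9]
grip_width: 0.0772
time: 28.52
position: [0.503, -0.4058, 0.2395]
tool_rot: [0.825, 1.57, -0.781]
force: [0.8, -0.4, 0.4]
grip_width: 0.0766
time: 28.78
position: [0.5044, -0.4039, 0.2393]
tool_rot: [2.636, 1.57, 1.031]
force: [0.3, 0.5, -0.5]
grip_width: 0.0769
side [0.6225, -0.1645, 0.05] (array([ 0.6184, -0.1764,  0.05  ,  0.    ]), np.float64(277.9), np.float32(378.9), [351])
side [0.62, -0.229, 0.05] (array([ 0.6184, -0.1768,  0.05  ,  0.    ]), np.float64(277.9), np.float32(457.4), [351])
side [0.62, -0.229, 0.05] (array([ 0.6189, -0.241 ,  0.05  ,  0.    ]), np.float64(295.6), np.float32(333.4), [295])
side [('tape', [[243.0, 248.0]]), ('flask', [[370.0, 174.0]]), ('driver', [[326.0, 427.0], [302.0, 222.0]])]
top [0.6225, -0.1645, 0.05] (array([ 0.6211, -0.1622,  0.05  ,  0.    ]), np.float64(45.8), np.float32(52.8), [280])
top [0.62, -0.229, 0.05] (array([ 0.622, -0.228,  0.05 ,  0.   ]), np.float64(56.1), np.float32(64.6), [287])
top [('tape', [[332.0, 185.0], [374.0, 233.0]]), ('flask', [[466.0, 286.0]]), ('driver', [[180.0, 279.0], [229.0, 221.0]])]
29.275
```

View pics/end.png

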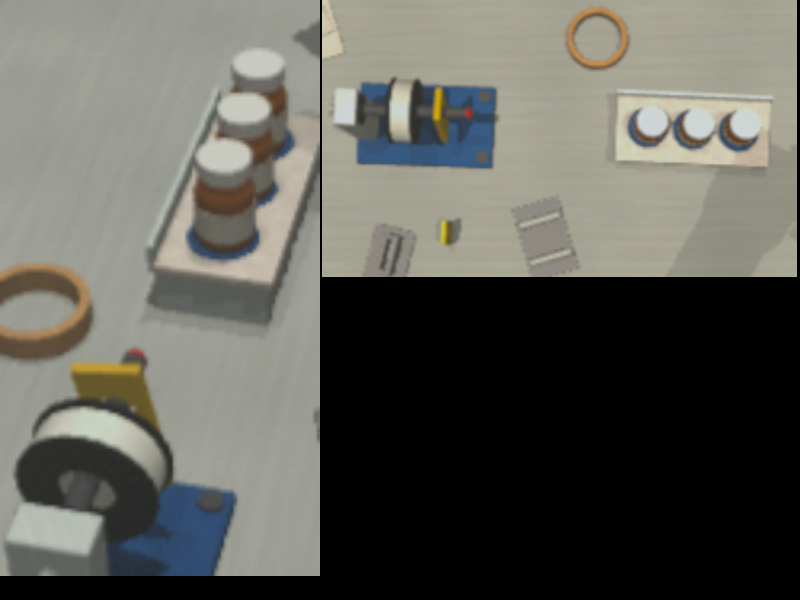

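```bash
python3 -c "
from workcell import r
print(r.close_job())"
```

```text
the job is handed in; nothing more can be done
None
```

The job is done and handed in at about 29 s of robot time. The spool hangs on the spindle, the large yellow keeper hangs in front of it, and one loose jar stands on each of the two empty marks.

**Spool and keeper:** The last picture shows the spool's centre at about +5 mm in stand y (limit −22 mm) and the keeper at about −40 mm, upright and on the tip side. When I lowered the keeper onto the spindle, the measured tool force reached about 31 N in z, under the 120 N wrist limit. The keeper settled where intended.

**Jars:** The top-view fit puts the two placed jars within 2–3 mm of the mark centres. The shelf jar still looks centred on its mark, but my fits returned no number for it. The tape, bottle and screwdriver show up within a few pixels of where they started.

**Checks that disagreed:** The side-view fits put the two placed jars 12 mm off in y. The jars overlap each other in that view, so those fits are poor. I trusted the top view and the picture.

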